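# Activate a spore-test vial in the lever activator

### The arm

A 6-joint arm with a two-finger parallel gripper is mounted at the origin on a cart in front of the work surface, level with it; the furniture and walls round the work are solid. World frame = base frame: x ahead of the robot, y to its left, z up, the work surface at z = 0. Lengths are in m, angles in rad, forces in N, time in s.
With the tool pointing down it reaches from about 0.275 to 0.875 m from the base axis. Payload 12.5 kg.
Tool frame: the origin (TCP) lies midway between the tips of the shut fingers; the grasp point (between the pads) lies ctrl.grip_point_offset behind it (ctrl.grip_point_offset is the distance from the TCP to the grasp point, in m); z points along the fingers, y is the line along which they close (so a half turn about z gives the same grasp; the last joint's range is limited). The gripper opens to 85 mm and grips with 20 to 120 N. Pads are 22 mm wide; open, the fingers measure 114 mm over their backs; the gripper's body (76 mm by 85 mm) begins 54 mm behind the grasp point. The pads swing forward as they close: fully open they stand 13 mm farther back than shut.
Start: joints at [1.037, 0.351, 1.652, -0, 1.139, -0.085], TCP at [0.239, 0.496, 0.231] pointing down, gripper open.
Joint ranges: [-2.75, 2.75], [-0.79, 2.1], [0.01, 2.65], [-1.57, 4.71], [0.07, 3.14], [-2.87, 2.87]. Speed limits (rad/s): [2.22, 2.22, 2.79, 3.14, 3.14, 3.14].

### API

Orientations are given as [roll, pitch, yaw] about the fixed x, y, z axes, in that order (R = Rz(yaw) Ry(pitch) Rx(roll)).
In Python, from workcell import monitor, vision, ctrl gives the robot as it stands.
- The arm moves only by the shell command python3 -m handwheel 'ROWS' [OPENING] [FORCE]. ROWS is JSON, a list of rows, each an object of numbers: "tx", "ty", "tz": the shift along the world's x, y, z as a fraction of full scale; "wx", "wy", "wz": the turn, a rotation vector about the world's x, y, z as a fraction of full scale. A call has 1 to 8 rows; each row is the pose to reach, as a shift and turn from the pose commanded when the call began; what a row does not reach only later rows make up. Full scale, the value 1, is 0.15 m for a shift and 0.5 rad for a turn. A row lasts 1/8 s, in which the tool goes at most 62.5 mm and 10.7 degrees, less where a joint would pass 70% of its speed; a pose out of reach is approached as far as the arm can. A call with a number of a shift or a turn outside -1 to 1 is refused whole. A call with a gripper value outside its range is refused whole. OPENING is the opening, from -1 (shut) to 1 (fully open), set as the call begins (- or left out, the last holds). The fingers move at their own pace and stop on an object; FORCE is the grip in N (left out, the last holds). Time passes only in rows, so rows that repeat a pose let the fingers close. It gives the time, the measured TCP pose, the force, the opening and the grip force at its end, in the units of the state.
- monitor.get_obs(): the state, without advancing time (a new reading comes with each control period).
- vision.capture(name): name is "scene" or "top"; returns the picture (400x640x3 uint8, red, green, blue); there is no depth.
- vision.camera_model(name): a dict with "fx", "fy", "cx", "cy" (pixels), "R" (3x3) and "t" (3): a world point X has camera coordinates R X + t. Camera axes: x right, y down, z forward; pixel columns grow to the right and rows downward; lengths in m; the calibration is good to about 2 mm. A picture is of the moment at which its call begins. camera_model takes no time and is no camera call.
- ctrl.sign_off(): hands the job in; it is judged then, once.
The state is a dict: "time": time; "qpos": joint angles; "qvel": joint speeds; "effort": joint torques, N m; "position": TCP position; "tcp_rot": TCP orientation; "contact_force": force on the tool from outside, world axes, zero at the start; "ft_torque": the same for the moment, N m; "opening": finger opening in m; "grasp_force": force on a finger pad.
Only numpy, scipy, OpenCV 4.12 (cv2) and the standard library are available. Lean on these libraries where they do the work, as an engineer would, in place of code of your own. Each camera call takes 0.05 s, during which the arm holds its last target. There are 200 camera calls.

### The job

A spore-test vial stands in the nest of the bench activator with its cap still up. Swing the clamp gate shut by its finger post until it snaps into its ball catch and traps the vial. Then push the lever down to its firm stop, which must be felt because its depth differs: the cap has to be fully home, and to crush the ampoule inside keep bearing on the lever with a steady 20 to 35 N for about a second (over 40 N breaks it); then ease the lever back up to its rest under control instead of letting it fly. The gate stays shut, and the things nearby are left undisturbed.

Things in the scene. Friction and masses are not known exactly. Their poses are not given: they have to be found in the camera images.
- activator: white C-frame lever press fixed to the worktop. Origin on the worktop straight below the ram's axis; x to its back, y along the lever towards the grip (lever in the plane x = 0), open front with the gate on -x. Base x -57 to 73, y -100 to 100 mm, 18 high; column y -78 to -48, 170 high; head x +-16, y -55 to 23, z 101 to 127
- lever (a joint): lever hinge, rad: 0 = up at rest, grows as the grip goes down, 0.75 at most. Spring: 3 to 5 N at the grip. It drives a ram whose screwed foot differs in length and is not measured: it meets the cap at 0.19 to 0.34, drives it home with about 10 to 14 N at the grip, stands firm at about 0.28 to 0.45, then the force climbs by about 2 N per mm at the grip. Eased up = under 2.5 rad/s
- lever_grip (a point): top of the lever's round black grip (24 mm thick, 92 mm long), in the middle of its length, 185 mm from the lever's axis; moves with the lever. About 0.25 m above the worktop at rest, the bar rising 0.45 rad above level. In the stroke it sinks 50 to 80 mm and shifts up to 20 mm along the activator's +y; pushing straight down with closed fingers works
- lever_hinge (a point): point on the lever's axis (which runs along the activator's x), fixed to the frame, 158 mm above the worktop at y = -52 mm
- gate (a joint): clamp gate hinge, upright axis, rad: 0 = shut against its stop, grows as it opens towards the activator's -x, 1.25 at most. It stays where it is left (about 1 N at the finger post moves it); in the last 0.15 rad it must be pushed past a sprung ball catch with some 3 to 4 N, which then snaps it home and holds it. Shut in the catch: below 0.03
- gate_post (a point): middle of the gate's finger post, an upright black cylinder 17 mm thick, 27 to 69 mm above the worktop (this point at 49), 97 mm from the gate's axis; with the gate shut it stands at x = -79, y = -29 mm of the activator. Push it from the side that looks away from the vial
- gate_hinge (a point): point on the gate's upright axis, at x = -13, y = 42 mm of the activator. Seen from above the gate swings shut anticlockwise about it: the finger post comes from the front left and goes right and back
- vial: clear vial with a white ribbed cap, standing in the nest on the deck, 18 mm above the worktop; 18 mm thick, 55 tall with the cap up, 50 with it home. Origin: centre of its underside. Its place is at x = y = 0 of the activator against a V-block; it starts up to 6 mm in front of it and the gate pushes it in. It need not be touched
- vial_cap (a joint): the vial's cap, m: 0 = standing 5 mm proud, 0.005 = fully home
- timer: white timer, 68 x 62 x 22 mm, loose on the worktop; leave alone. Origin: centre of its underside
- gallipot: small metal bowl, 74 mm wide, 34 mm tall, loose on the worktop; leave alone. Origin: centre of its underside
- swab_box: carton, 112 x 68 x 53 mm, loose on the worktop; leave alone. Origin: centre of its underside

How it is judged:
On the way, in this order (a step that is already met when the one before it is completed fails the run):
1. the gate is shut in its catch with the vial in its place, the lever still up (value of joint gate below 0.03 rad and horizontal distance between vial and activator below 0.004 m and angle between vial's own z axis and vertical below 0.12 rad and value of joint lever below 0.08 rad), for 0.2 s.
2. the lever is down at its stop with the cap fully home and is kept there by the fingers with more than 17 N, the gate shut (value of joint vial_cap above 0.0042 m and value of joint lever above 0.22 rad and value of joint gate below 0.03 rad and contact force between the fingers and activator above 17 N), for 0.5 s.
3. the lever is back up at its rest (value of joint lever below 0.04 rad), for 0.2 s.
At the end, for the whole second after the job is handed in: the cap is home (within 0.8 mm), the vial stands upright in its place (within 4 mm, 7 degrees) behind the shut gate (below 0.03 rad), and the lever is up at rest (below 0.04 rad) (value of joint gate below 0.03 rad and horizontal distance between vial and activator below 0.004 m and angle between vial's own z axis and vertical below 0.12 rad and value of joint vial_cap above 0.0042 m and value of joint lever below 0.04 rad and linear speed of vial below 0.02 m/s); the robot touches nothing.
It fails at once if the robot bears on the activator with more than 40 N (contact force between any of the fingers, the arm and activator above 40 N).
It fails at once if the lever flies up (faster than 2.5 rad/s) (velocity of joint lever below -2.5 rad/s).
It fails at once if the gate comes open again while the lever is down (value of joint lever above 0.15 rad and value of joint gate above 0.06 rad).
It fails at once if a thing nearby is disturbed (moved by more than 15 mm) (distance of any of timer, gallipot, swab_box from where it was at the start of the episode above 0.015 m).
It also fails if it takes over 67 s, if anything falls off the work surface, if the arm or the gripper's body presses on something with over 40 N, if the wrist force passes 120 N, or if a joint passes its speed limit or range.

## Working session

There is one attempt and no reset: what is moved stays moved. The work goes in short steps, Python scripts to look and compute and a shell command to move; the robot and the scene stay as the last step left them, time stands still between calls to the robot, and variables do not carry over. Pictures are saved under pics/ and viewed, at most 10 in all, crops included, and the job is handed in when it is done.

```bash
ls; mkdir -p pics
python3 - <<'E'
from workcell import monitor, vision, ctrl
import cv2,json
import numpy as np
o=monitor.get_obs();print(o['time'],o['position'],o['tcp_rot'],o['contact_force'],o['opening'],ctrl.grip_point_offset)
for n in('scene','top'):
    im=vision.capture(n);cv2.imwrite(f'pics/{n}0.png',im[:,:,::-1]);m=vision.camera_model(n)
    R=np.array(m['R']);print(n,m['fx'],m['cx'],m['cy'],'C',-R.T@np.array(m['t']),R.round(3).tolist())
E
```

```text
pics
0.0 [0.23843846 0.49526378 0.23075391] [-3.14042931e+00 -9.79433202e-05  2.69280659e+00] [ 0.20707974 -0.66191554  0.02968089] 0.08548663028385158 0.0187
scene 473.1167177129251 310.60769151296665 194.67799590414126 C [-0.23777408 -0.97188883  0.92788353] [[0.761, -0.649, 0.008], [-0.335, -0.403, -0.852], [0.555, 0.646, -0.524]]
top 376.4404694974676 318.9385977030157 196.7752037867937 C [ 0.49858572 -0.01883488  1.30781277] [[-0.007, -1.0, 0.023], [-0.998, 0.005, -0.065], [0.065, -0.024, -0.998]]
```

View pics/scene0.png

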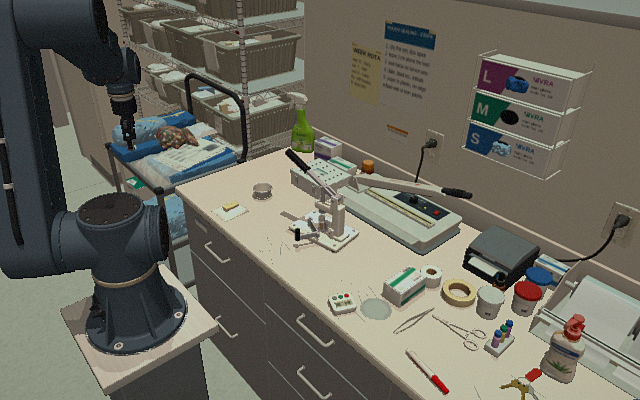

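View pics/top0.png

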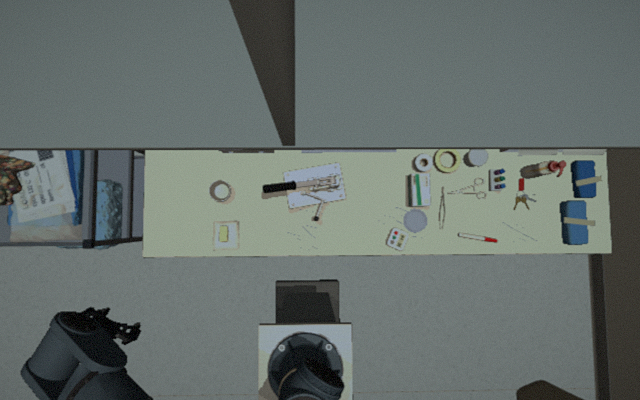

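The scene view shows the activator near (325,225), its lever grip at (298,160) and the black gate post at (297,235). In the top view the base is at (315,187), the grip at (280,188) and the post at (317,218). I'll enlarge both crops.

Run:
```python
import cv2,numpy as np
a=cv2.imread('pics/top0.png')[155:235,250:360];b=cv2.imread('pics/scene0.png')[140:260,260:370]
a=cv2.resize(a,None,fx=7.2,fy=7.2,interpolation=cv2.INTER_CUBIC)
b=cv2.resize(b,None,fx=5,fy=5,interpolation=cv2.INTER_CUBIC)
cv2.imwrite('pics/topc.png',a);cv2.imwrite('pics/scenec.png',b)
```

```text
(no output)
```

View pics/topc.png

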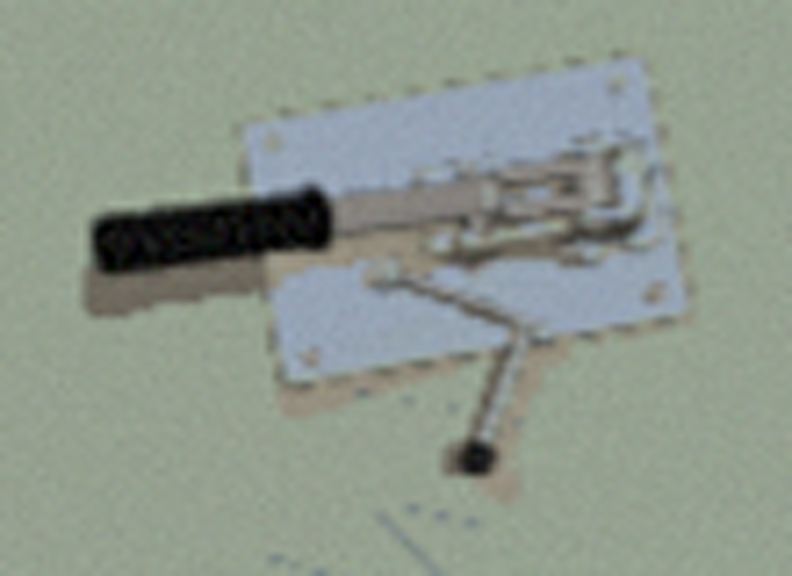

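View pics/scenec.png

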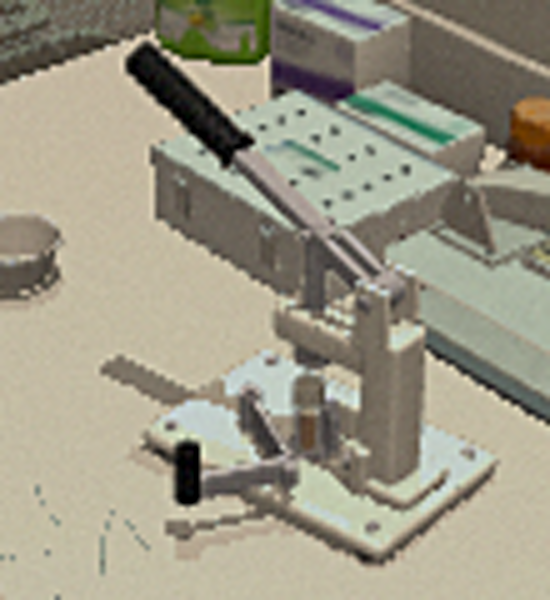

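The top crop shows the base corners at about (245,127), (640,60), (688,315) and (285,382), the post at (476,457) and the gate hinge at (385,272). The grip runs from (95,243) to (328,215). In the scene crop the post is at (188,472). The gate is open, and the area in front of the post is free.

```bash
cat > h.py <<'E'
import numpy as np,cv2
from workcell import vision
def ray(n,u,v):
    m=vision.camera_model(n);R=np.array(m['R']);t=np.array(m['t'])
    return -R.T@t, R.T@np.array([(u-m['cx'])/m['fx'],(v-m['cy'])/m['fy'],1])
def onz(n,u,v,z):
    c,d=ray(n,u,v);return c+d*(z-c[2])/d[2]
def tri(a,b):
    (c1,d1),(c2,d2)=ray(*a),ray(*b)
    s=np.linalg.lstsq(np.c_[d1,-d2],c2-c1,rcond=None)[0]
    p,q=c1+s[0]*d1,c2+s[1]*d2;return (p+q)/2,np.linalg.norm(p-q)
E
python3 - <<'E'
from h import *
T=lambda x,y:('top',(x+.5)/7.2-.5+250,(y+.5)/7.2-.5+155)
S=lambda x,y:('scene',(x+.5)/5-.5+260,(y+.5)/5-.5+140)
P=np.array([onz(*T(*c),.018)[:2] for c in((245,127),(640,60),(688,315),(285,382))])
L=np.array([[.073,.1],[.073,-.1],[-.057,-.1],[-.057,.1]])
print('sides',[np.linalg.norm(P[i]-P[i-1]).round(4) for i in range(4)])
pc,lc=P.mean(0),L.mean(0);H=(L-lc).T@(P-pc);a=np.arctan2(H[0,1]-H[1,0],H[0,0]+H[1,1])
R=np.array([[np.cos(a),-np.sin(a)],[np.sin(a),np.cos(a)]]);o=pc-R@lc
W=lambda x,y:(R@[x,y]+o).round(4)
print('yaw',a,'o',o,'res',(P-(L@R.T+o)).round(4).tolist())
hg=W(-.013,.042);print('hinge',hg,'shut post',W(-.079,-.029),'hinge img',onz(*T(385,272),.05))
for z in(.05,.069):
    p=onz(*T(476,457),z);print('post top-view',p, np.linalg.norm(p[:2]-hg))
p,e=tri(T(476,457),S(188,455));print('post tri',p,e,np.linalg.norm(p[:2]-hg))
q=R.T@(p[:2]-hg);q0=np.array([-.066,-.071]);print('gate ang',np.arctan2(q0[1],q0[0])-np.arctan2(q[1],q[0]))
for nm,t,s in(('gripend',T(98,243),S(140,58)),('gripin',T(328,216),S(240,148))):
    p,e=tri(t,s);print(nm,p,e,'local',R.T@(p[:2]-o))
th=.45;print('grip nominal',W(0,-.052+.185*np.cos(th)),.158+.185*np.sin(th)+.012)
for k in (0,.25,.5,.75,1,1.1): pass
for g in np.arange(1.2,-.01,-.2):
    c,s=np.cos(-g),np.sin(-g);r=np.array([[c,-s],[s,c]])@q0+[-.013,.042];print('gate',round(g,2),W(*r))
m=vision.capture('top')
for nm,(u,v),z in(('gallipot',(220,190),.034),('timer',(397,238),.022)):print(nm,onz('top',u,v,z))
E
```

```text
sides [np.float64(0.1235), np.float64(0.192), np.float64(0.1247), np.float64(0.1947)]
yaw 0.16327393883037114 o [ 0.61415297 -0.03454055] res [[-0.0025, -0.0044], [-0.0033, 0.0036], [0.0021, 0.003], [0.0037, -0.0022]]
hinge [0.5945 0.0048] shut post [ 0.5409 -0.076 ] hinge img [0.59511675 0.00443091 0.05      ]
post top-view [ 0.50894683 -0.03738166  0.05      ] 0.09538677889717372
post top-view [ 0.50879032 -0.0371015   0.069     ] 0.09540380139707239
post tri [ 0.50991268 -0.03804901  0.06087955] 0.00268238252474577 0.09482115725879585
gate ang 0.5162661055342115
gripend [0.59280811 0.11130886 0.2523553 ] 0.0034530061756783336 local [0.00264677 0.14737926]
gripin [0.60507388 0.02400211 0.2191425 ] 0.000520548248853693 local [0.00055774 0.05923986]
grip nominal [0.5955 0.0785] 0.2504686238105776
gate 1.2 [0.4998 0.0255]
gate 1.0 [0.4976 0.0062]
gate 0.8 [ 0.4992 -0.0131]
gate 0.6 [ 0.5047 -0.0316]
gate 0.4 [ 0.5137 -0.0488]
gate 0.2 [ 0.5259 -0.0637]
gate 0.0 [ 0.5409 -0.076 ]
gallipot [0.60561138 0.28476467 0.034     ]
timer [ 0.43935036 -0.31520092  0.022     ]
```

The pose is consistent: the post radius comes out at 95 mm against 97, the hinge as seen matches the computed one, and the grip is at its nominal height. The gate is open about 0.52 rad. Next I move over with the fingers closed and turned -45° so that a flat side faces the push direction.

```bash
python3 -m handwheel '[{"tx":0.1,"ty":-0.25,"wz":-0.25},{"tx":0.2,"ty":-0.5,"wz":-0.5},{"tx":0.3,"ty":-0.75,"wz":-0.75},{"tx":0.4,"ty":-1,"wz":-1}]' -1; python3 -m handwheel '[{"tx":0.17,"ty":-0.25,"wz":-0.15},{"tx":0.35,"ty":-0.5,"wz":-0.3},{"tx":0.52,"ty":-0.75,"wz":-0.45},{"tx":0.7,"ty":-1,"wz":-0.57}]'; python3 -m handwheel '[{"tx":0.13,"ty":-0.25},{"tx":0.26,"ty":-0.5},{"tx":0.39,"ty":-0.75},{"tx":0.52,"ty":-1},{"tx":0.52,"ty":-1}]'
```

```text
invalid input at $[0]: expected keys tx, ty, tz, wx, wy, wz
invalid input at $[0]: expected keys tx, ty, tz, wx, wy, wz
invalid input at $[0]: expected keys tx, ty, tz, wx, wy, wz
```

All the keys are required in each row.

```bash
python3 -m handwheel '[{"tx":0.1,"ty":-0.25,"tz":0,"wx":0,"wy":0,"wz":-0.25},{"tx":0.2,"ty":-0.5,"tz":0,"wx":0,"wy":0,"wz":-0.5},{"tx":0.3,"ty":-0.75,"tz":0,"wx":0,"wy":0,"wz":-0.75},{"tx":0.4,"ty":-1,"tz":0,"wx":0,"wy":0,"wz":-1}]' -1; python3 -m handwheel '[{"tx":0.17,"ty":-0.25,"tz":0,"wx":0,"wy":0,"wz":-0.15},{"tx":0.35,"ty":-0.5,"tz":0,"wx":0,"wy":0,"wz":-0.3},{"tx":0.52,"ty":-0.75,"tz":0,"wx":0,"wy":0,"wz":-0.45},{"tx":0.7,"ty":-1,"tz":0,"wx":0,"wy":0,"wz":-0.57}]'; python3 -m handwheel '[{"tx":0.13,"ty":-0.25,"tz":0,"wx":0,"wy":0,"wz":0},{"tx":0.26,"ty":-0.5,"tz":0,"wx":0,"wy":0,"wz":0},{"tx":0.39,"ty":-0.75,"tz":0,"wx":0,"wy":0,"wz":0},{"tx":0.52,"ty":-1,"tz":0,"wx":0,"wy":0,"wz":0},{"tx":0.52,"ty":-1,"tz":0,"wx":0,"wy":0,"wz":0}]'
```

```text
time: 0.65
position: [0.2988, 0.3443, 0.2312]
tcp_rot: [-3.141, 0.0, 2.189]
contact_force: [0.3, 0.5, -0.2]
opening: 0.0123
grasp_force: 0.0
time: 1.15
position: [0.4042, 0.1942, 0.2313]
tcp_rot: [-3.142, 0.0, 1.906]
contact_force: [-0.5, -0.4, -0.8]
opening: 0.0
grasp_force: 0.0
time: 1.78
position: [0.4823, 0.0436, 0.231]
tcp_rot: [-3.141, 0.0, 1.905]
contact_force: [0.4, 0.0, -0.3]
opening: 0.0001
grasp_force: 0.0
```

```bash
python3 -m handwheel '[{"tx":0,"ty":0,"tz":-0.2,"wx":0,"wy":0,"wz":0.2},{"tx":0,"ty":0,"tz":-0.4,"wx":0,"wy":0,"wz":0.4},{"tx":0,"ty":0,"tz":-0.6,"wx":0,"wy":0,"wz":0.6},{"tx":0,"ty":0,"tz":-0.8,"wx":0,"wy":0,"wz":0.8},{"tx":0,"ty":-0.1,"tz":-0.9,"wx":0,"wy":0,"wz":0.8}]';  python3 -m handwheel '[{"tx":0,"ty":0,"tz":-0.2,"wx":0,"wy":0,"wz":0},{"tx":0,"ty":-0.1,"tz":-0.36,"wx":0,"wy":0,"wz":0},{"tx":0,"ty":-0.1,"tz":-0.36,"wx":0,"wy":0,"wz":0}]'
python3 - <<'E'
from h import *
from workcell import monitor
print(monitor.get_obs()['position'])
a=vision.capture('top')[155:255,250:360,::-1];b=vision.capture('scene')[140:260,260:370,::-1]
r=lambda i:cv2.resize(i,None,fx=3.6,fy=3.6,interpolation=cv2.INTER_CUBIC)
a,b=r(a),r(b);a=cv2.copyMakeBorder(a,0,b.shape[0]-a.shape[0],0,0,0)
cv2.imwrite('pics/pre.png',np.hstack([a,b]))
E
```

```text
time: 2.4
position: [0.4807, 0.0311, 0.095]
tcp_rot: [-3.14, -0.001, 2.309]
contact_force: [-0.2, -0.2, 0.1]
opening: -0.0002
grasp_force: 0.0
time: 2.78
position: [0.4809, 0.0147, 0.0416]
tcp_rot: [-3.14, -0.002, 2.305]
contact_force: [-0.0, -0.2, 0.5]
opening: 0.0001
grasp_force: 0.0
[0.48085607 0.01474617 0.04158075]
```

View pics/pre.png

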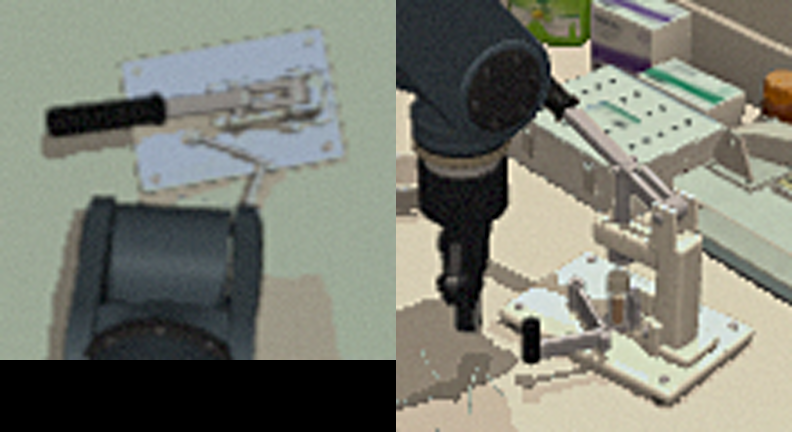

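The fingers are at 42 mm height, left of and in front of the post, at the scene half's (467,320) with the post at (531,340). The wrist is clear of the lever. I push along the arc to about 0.2 rad.

```bash
python3 -m handwheel '[{"tx":0.04,"ty":-0.1,"tz":0,"wx":0,"wy":0,"wz":0},{"tx":0.07,"ty":-0.2,"tz":0,"wx":0,"wy":0,"wz":0},{"tx":0.1,"ty":-0.25,"tz":0,"wx":0,"wy":0,"wz":0},{"tx":0.115,"ty":-0.29,"tz":0,"wx":0,"wy":0,"wz":0},{"tx":0.13,"ty":-0.325,"tz":0,"wx":0,"wy":0,"wz":0},{"tx":0.17,"ty":-0.375,"tz":0,"wx":0,"wy":0,"wz":0},{"tx":0.21,"ty":-0.425,"tz":0,"wx":0,"wy":0,"wz":0},{"tx":0.21,"ty":-0.425,"tz":0,"wx":0,"wy":0,"wz":0}]'
```

```text
time: 3.88
position: [0.5137, -0.0487, 0.0423]
tcp_rot: [3.141, 0.001, 2.307]
contact_force: [0.2, 0.7, 0.6]
opening: -0.0
grasp_force: 0.0
```

```bash
python3 -m handwheel '[{"tx":0.02,"ty":-0.02,"tz":0,"wx":0,"wy":0,"wz":0},{"tx":0.04,"ty":-0.035,"tz":0,"wx":0,"wy":0,"wz":0},{"tx":0.06,"ty":-0.05,"tz":0,"wx":0,"wy":0,"wz":0},{"tx":0.06,"ty":-0.05,"tz":0,"wx":0,"wy":0,"wz":0}]'; python3 -m handwheel '[{"tx":0.02,"ty":-0.015,"tz":0,"wx":0,"wy":0,"wz":0},{"tx":0.03,"ty":-0.025,"tz":0,"wx":0,"wy":0,"wz":0},{"tx":0.03,"ty":-0.025,"tz":0,"wx":0,"wy":0,"wz":0}]'
```

```text
time: 4.38
position: [0.5221, -0.0558, 0.0422]
tcp_rot: [-3.141, -0.0, 2.308]
contact_force: [-1.9, 0.7, 1.5]
opening: -0.0002
grasp_force: 0.7
time: 4.75
position: [0.5272, -0.0597, 0.0424]
tcp_rot: [3.141, 0.001, 2.308]
contact_force: [0.1, -0.8, -0.2]
opening: 0.0001
grasp_force: 0.0
```

Run:
```python
from h import *
a=vision.capture('top')[155:255,250:360,::-1];b=vision.capture('scene')[140:260,260:370,::-1]
r=lambda i:cv2.resize(i,None,fx=3.6,fy=3.6,interpolation=cv2.INTER_CUBIC)
a,b=r(a),r(b);a=cv2.copyMakeBorder(a,0,b.shape[0]-a.shape[0],0,0,0)
cv2.imwrite('pics/push.png',np.hstack([a,b]))
```

```text
(no output)
```

View pics/push.png

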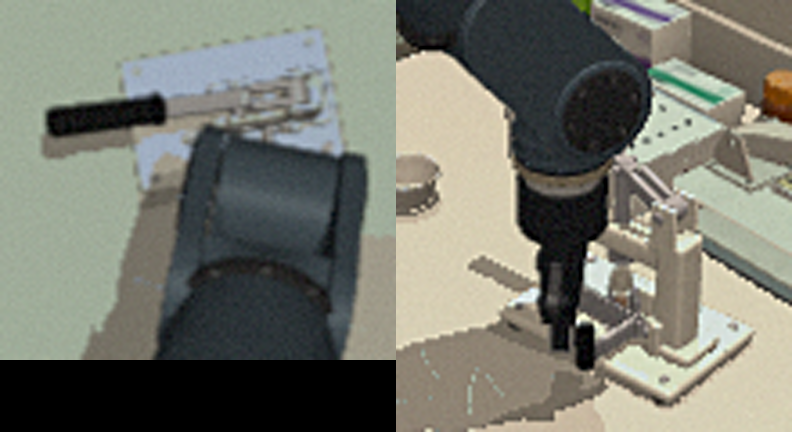

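The post is now at the scene half's (585,345), beside the finger, and the vial sits behind the gate. The force rose and then dropped, which may be the snap. A few more millimetres against the stop will tell.

```bash
python3 - <<'E'
from h import *
print(onz('scene',(585-396+.5)/3.6-.5+260,(347+.5)/3.6-.5+140,.048))
E
python3 -m handwheel '[{"tx":0.01,"ty":-0.007,"tz":0,"wx":0,"wy":0,"wz":0},{"tx":0.02,"ty":-0.014,"tz":0,"wx":0,"wy":0,"wz":0},{"tx":0.02,"ty":-0.014,"tz":0,"wx":0,"wy":0,"wz":0}]'
```

```text
[ 0.53969749 -0.07699637  0.048     ]
time: 5.22
position: [0.5298, -0.0616, 0.0423]
tcp_rot: [3.141, 0.0, 2.308]
contact_force: [0.1, -0.4, -0.0]
opening: 0.0001
grasp_force: 0.0
```

```bash
python3 -m handwheel '[{"tx":0.01,"ty":-0.007,"tz":0,"wx":0,"wy":0,"wz":0},{"tx":0.02,"ty":-0.014,"tz":0,"wx":0,"wy":0,"wz":0},{"tx":0.02,"ty":-0.014,"tz":0,"wx":0,"wy":0,"wz":0}]'; python3 -m handwheel '[{"tx":0.007,"ty":-0.005,"tz":0,"wx":0,"wy":0,"wz":0},{"tx":0.013,"ty":-0.01,"tz":0,"wx":0,"wy":0,"wz":0},{"tx":0.013,"ty":-0.01,"tz":0,"wx":0,"wy":0,"wz":0}]'
```

```text
time: 5.6
position: [0.5313, -0.0628, 0.0421]
tcp_rot: [-3.14, -0.003, 2.308]
contact_force: [-6.8, 5.8, 5.8]
opening: 0.0
grasp_force: 4.6
time: 5.98
position: [0.5315, -0.0632, 0.0419]
tcp_rot: [-3.138, -0.007, 2.308]
contact_force: [-14.6, 14.5, 12.3]
opening: -0.0001
grasp_force: 10.3
```

The firm stop is at TCP (0.531, -0.063), which fits the gate being shut. I back off along the push line, then rise.

```bash
python3 -m handwheel '[{"tx":-0.03,"ty":0.033,"tz":0,"wx":0,"wy":0,"wz":0},{"tx":-0.12,"ty":0.13,"tz":0,"wx":0,"wy":0,"wz":0},{"tx":-0.25,"ty":0.28,"tz":0,"wx":0,"wy":0,"wz":0},{"tx":-0.35,"ty":0.45,"tz":0,"wx":0,"wy":0,"wz":0},{"tx":-0.35,"ty":0.45,"tz":0.3,"wx":0,"wy":0,"wz":0},{"tx":-0.35,"ty":0.45,"tz":0.6,"wx":0,"wy":0,"wz":0},{"tx":-0.35,"ty":0.45,"tz":0.95,"wx":0,"wy":0,"wz":0}]';  python3 -m handwheel '[{"tx":0,"ty":0,"tz":0.3,"wx":0,"wy":0,"wz":0},{"tx":0,"ty":0,"tz":0.6,"wx":0,"wy":0,"wz":0},{"tx":0,"ty":0.1,"tz":0.8,"wx":0,"wy":0,"wz":0},{"tx":0,"ty":0.2,"tz":0.8,"wx":0,"wy":0,"wz":0},{"tx":0,"ty":0.2,"tz":0.8,"wx":0,"wy":0,"wz":0}]'
python3 - <<'E'
from h import *
a=vision.capture('top')[155:255,250:360,::-1];b=vision.capture('scene')[140:260,260:370,::-1]
r=lambda i:cv2.resize(i,None,fx=3.6,fy=3.6,interpolation=cv2.INTER_CUBIC)
a,b=r(a),r(b);a=cv2.copyMakeBorder(a,0,b.shape[0]-a.shape[0],0,0,0)
cv2.imwrite('pics/shut.png',np.hstack([a,b]))
E
```

```text
time: 6.85
position: [0.4818, 0.0024, 0.1861]
tcp_rot: [-3.141, -0.0, 2.308]
contact_force: [0.8, 0.5, 0.1]
opening: -0.0001
grasp_force: 0.0
time: 7.48
position: [0.4817, 0.033, 0.304]
tcp_rot: [-3.141, -0.001, 2.309]
contact_force: [-0.3, 0.2, -1.0]
opening: -0.0002
grasp_force: 0.0
```

View pics/shut.png

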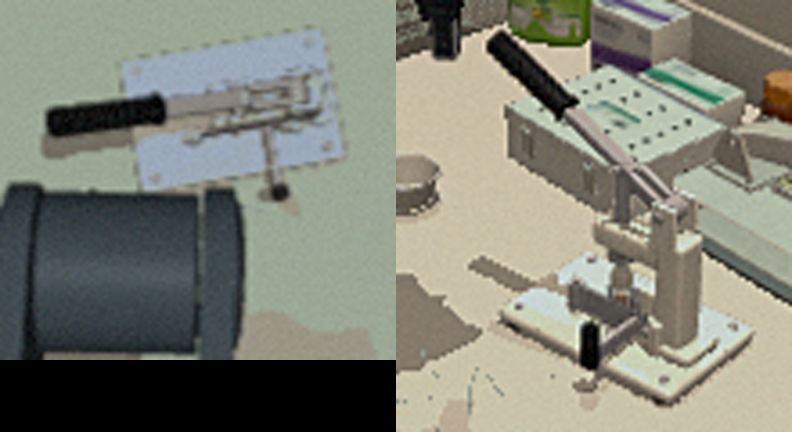

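The gate is shut: its post is at the top half's (280,190) and the bar lies parallel to the press, with the lever still up. Next I move over the grip at world (0.596, 0.073).

```bash
python3 -m handwheel '[{"tx":0.19,"ty":0.07,"tz":0,"wx":0,"wy":0,"wz":0},{"tx":0.38,"ty":0.14,"tz":0,"wx":0,"wy":0,"wz":0},{"tx":0.57,"ty":0.2,"tz":0,"wx":0,"wy":0,"wz":0},{"tx":0.76,"ty":0.27,"tz":0,"wx":0,"wy":0,"wz":0},{"tx":0.76,"ty":0.27,"tz":-0.1,"wx":0,"wy":0,"wz":0},{"tx":0.76,"ty":0.27,"tz":-0.2,"wx":0,"wy":0,"wz":0},{"tx":0.76,"ty":0.27,"tz":-0.2,"wx":0,"wy":0,"wz":0}]'; python3 -m handwheel '[{"tx":0,"ty":0,"tz":-0.05,"wx":0,"wy":0,"wz":0},{"tx":0,"ty":0,"tz":-0.1,"wx":0,"wy":0,"wz":0},{"tx":0,"ty":0,"tz":-0.15,"wx":0,"wy":0,"wz":0},{"tx":0,"ty":0,"tz":-0.2,"wx":0,"wy":0,"wz":0},{"tx":0,"ty":0,"tz":-0.2,"wx":0,"wy":0,"wz":0}]'
```

```text
time: 8.45
position: [0.5948, 0.0724, 0.273]
tcp_rot: [-3.139, -0.002, 2.307]
contact_force: [-0.2, -0.6, 0.2]
opening: 0.0001
grasp_force: 0.0
time: 9.07
position: [0.5961, 0.0728, 0.2444]
tcp_rot: [-3.141, 0.0, 2.308]
contact_force: [0.3, -0.9, 4.0]
opening: -0.0
grasp_force: 1.3
```

Contact is about 4 N, the lever spring. I follow the arc down.

```bash
python3 -m handwheel '[{"tx":0,"ty":0.02,"tz":-0.04,"wx":0,"wy":0,"wz":0},{"tx":-0.005,"ty":0.035,"tz":-0.08,"wx":0,"wy":0,"wz":0},{"tx":-0.007,"ty":0.05,"tz":-0.12,"wx":0,"wy":0,"wz":0},{"tx":-0.01,"ty":0.06,"tz":-0.16,"wx":0,"wy":0,"wz":0},{"tx":-0.01,"ty":0.06,"tz":-0.16,"wx":0,"wy":0,"wz":0}]'; python3 -m handwheel '[{"tx":0,"ty":0.01,"tz":-0.03,"wx":0,"wy":0,"wz":0},{"tx":0,"ty":0.015,"tz":-0.06,"wx":0,"wy":0,"wz":0},{"tx":0,"ty":0.015,"tz":-0.06,"wx":0,"wy":0,"wz":0}]'; python3 -m handwheel '[{"tx":0,"ty":0.005,"tz":-0.02,"wx":0,"wy":0,"wz":0},{"tx":0,"ty":0.01,"tz":-0.04,"wx":0,"wy":0,"wz":0},{"tx":0,"ty":0.01,"tz":-0.04,"wx":0,"wy":0,"wz":0}]'
```

```text
time: 9.7
position: [0.5945, 0.0821, 0.2204]
tcp_rot: [3.142, -0.0, 2.308]
contact_force: [-0.2, 0.6, 4.1]
opening: 0.0004
grasp_force: 1.7
time: 10.07
position: [0.5945, 0.0842, 0.2115]
tcp_rot: [-3.141, -0.0, 2.308]
contact_force: [-0.3, 1.5, 4.6]
opening: 0.0002
grasp_force: 1.8
time: 10.45
position: [0.5947, 0.0855, 0.2066]
tcp_rot: [3.141, 0.001, 2.308]
contact_force: [-3.7, 1.0, 11.7]
opening: 0.0
grasp_force: 5.2
```

The cap is met at about 0.208 m. I continue in 3–4 mm steps.

```bash
python3 -m handwheel '[{"tx":0,"ty":0.005,"tz":-0.02,"wx":0,"wy":0,"wz":0},{"tx":0,"ty":0.01,"tz":-0.04,"wx":0,"wy":0,"wz":0},{"tx":0,"ty":0.01,"tz":-0.04,"wx":0,"wy":0,"wz":0}]'; python3 -m handwheel '[{"tx":0,"ty":0.005,"tz":-0.013,"wx":0,"wy":0,"wz":0},{"tx":0,"ty":0.005,"tz":-0.025,"wx":0,"wy":0,"wz":0},{"tx":0,"ty":0.005,"tz":-0.025,"wx":0,"wy":0,"wz":0}]'
```

```text
time: 10.82
position: [0.5944, 0.087, 0.2005]
tcp_rot: [-3.142, 0.0, 2.308]
contact_force: [-4.7, 0.7, 11.2]
opening: -0.0005
grasp_force: 5.3
time: 11.2
position: [0.5943, 0.0878, 0.1968]
tcp_rot: [-3.141, -0.0, 2.308]
contact_force: [-5.3, -0.3, 11.0]
opening: 0.0001
grasp_force: 5.6
```

```bash
python3 -c "
from workcell import monitor
o=monitor.get_obs();print(o['contact_force'],o['ft_torque'],o['position'])"; python3 -m handwheel '[{"tx":0.01,"ty":0.003,"tz":-0.01,"wx":0,"wy":0,"wz":0},{"tx":0.02,"ty":0.005,"tz":-0.02,"wx":0,"wy":0,"wz":0},{"tx":0.02,"ty":0.005,"tz":-0.02,"wx":0,"wy":0,"wz":0}]';python3 -c "
from workcell import monitor
o=monitor.get_obs();print(o['contact_force'],o['ft_torque'],o['position'])"
```

```text
[-5.31627286 -0.34094064 10.95788574] [0.21867492 0.97200193 0.0736758 ] [0.5943361  0.08784127 0.19680198]
time: 11.58
position: [0.5974, 0.0882, 0.1938]
tcp_rot: [-3.141, 0.0, 2.308]
contact_force: [-4.5, -1.7, 11.7]
opening: -0.0001
grasp_force: 5.6
[-4.47420353 -1.69636826 11.67657505] [-0.17440932  0.94331777  0.01040925] [0.59743626 0.08819231 0.19376398]
```

The side force looks like friction, because it didn't change with the 3 mm shift, so I return to centre while going on down.

```bash
python3 -m handwheel '[{"tx":-0.01,"ty":0.003,"tz":-0.01,"wx":0,"wy":0,"wz":0},{"tx":-0.02,"ty":0.005,"tz":-0.02,"wx":0,"wy":0,"wz":0},{"tx":-0.02,"ty":0.005,"tz":-0.02,"wx":0,"wy":0,"wz":0}]';python3 -m handwheel '[{"tx":0,"ty":0.003,"tz":-0.007,"wx":0,"wy":0,"wz":0},{"tx":0,"ty":0.003,"tz":-0.013,"wx":0,"wy":0,"wz":0},{"tx":0,"ty":0.003,"tz":-0.013,"wx":0,"wy":0,"wz":0}]'
```

```text
time: 11.95
position: [0.5968, 0.0886, 0.1921]
tcp_rot: [3.137, 0.005, 2.308]
contact_force: [5.0, -3.6, 13.2]
opening: -0.0002
grasp_force: 6.8
time: 12.32
position: [0.5969, 0.0888, 0.1908]
tcp_rot: [3.137, 0.006, 2.308]
contact_force: [2.4, -5.4, 18.6]
opening: 0.0001
grasp_force: 9.7
```

The force is now climbing, so the firm stop is near 0.191 m. I build it up to about 26 N.

```bash
python3 -m handwheel '[{"tx":0,"ty":0.002,"tz":-0.008,"wx":0,"wy":0,"wz":0},{"tx":0,"ty":0.003,"tz":-0.015,"wx":0,"wy":0,"wz":0},{"tx":0,"ty":0.003,"tz":-0.015,"wx":0,"wy":0,"wz":0}]'
```

```text
time: 12.7
position: [0.597, 0.0891, 0.1893]
tcp_rot: [3.137, 0.006, 2.308]
contact_force: [-0.6, -6.0, 25.1]
opening: -0.0001
grasp_force: 13.2
```

```bash
python3 -m handwheel '[{"tx":0,"ty":0,"tz":-0.006,"wx":0,"wy":0,"wz":0},{"tx":0,"ty":0,"tz":-0.006,"wx":0,"wy":0,"wz":0},{"tx":0,"ty":0,"tz":-0.006,"wx":0,"wy":0,"wz":0},{"tx":0,"ty":0,"tz":-0.006,"wx":0,"wy":0,"wz":0},{"tx":0,"ty":0,"tz":-0.006,"wx":0,"wy":0,"wz":0},{"tx":0,"ty":0,"tz":-0.006,"wx":0,"wy":0,"wz":0},{"tx":0,"ty":0,"tz":-0.006,"wx":0,"wy":0,"wz":0},{"tx":0,"ty":0,"tz":-0.006,"wx":0,"wy":0,"wz":0}]';  python3 -m handwheel '[{"tx":0,"ty":0,"tz":0,"wx":0,"wy":0,"wz":0},{"tx":0,"ty":0,"tz":0,"wx":0,"wy":0,"wz":0},{"tx":0,"ty":0,"tz":0,"wx":0,"wy":0,"wz":0}]'
```

```text
time: 13.7
position: [0.597, 0.0892, 0.1888]
tcp_rot: [3.137, 0.006, 2.308]
contact_force: [-1.2, -6.0, 28.3]
opening: 0.0002
grasp_force: 14.5
time: 14.08
position: [0.597, 0.0892, 0.1888]
tcp_rot: [3.137, 0.006, 2.308]
contact_force: [-1.2, -5.8, 28.2]
opening: -0.0003
grasp_force: 14.5
```

It held 28 N for over 1.3 s. I ease up slowly along the arc.

```bash
python3 -m handwheel '[{"tx":0,"ty":-0.003,"tz":0.01,"wx":0,"wy":0,"wz":0},{"tx":0,"ty":-0.006,"tz":0.02,"wx":0,"wy":0,"wz":0},{"tx":0,"ty":-0.01,"tz":0.035,"wx":0,"wy":0,"wz":0},{"tx":0,"ty":-0.015,"tz":0.055,"wx":0,"wy":0,"wz":0},{"tx":0,"ty":-0.02,"tz":0.08,"wx":0,"wy":0,"wz":0},{"tx":0,"ty":-0.03,"tz":0.11,"wx":0,"wy":0,"wz":0},{"tx":0,"ty":-0.04,"tz":0.14,"wx":0,"wy":0,"wz":0},{"tx":0,"ty":-0.05,"tz":0.17,"wx":0,"wy":0,"wz":0}]';  python3 -m handwheel '[{"tx":0,"ty":-0.01,"tz":0.03,"wx":0,"wy":0,"wz":0},{"tx":0,"ty":-0.02,"tz":0.06,"wx":0,"wy":0,"wz":0},{"tx":0,"ty":-0.03,"tz":0.09,"wx":0,"wy":0,"wz":0},{"tx":0,"ty":-0.04,"tz":0.12,"wx":0,"wy":0,"wz":0},{"tx":0,"ty":-0.05,"tz":0.15,"wx":0,"wy":0,"wz":0},{"tx":0,"ty":-0.05,"tz":0.18,"wx":0,"wy":0,"wz":0},{"tx":0,"ty":-0.05,"tz":0.2,"wx":0,"wy":0,"wz":0},{"tx":0,"ty":-0.05,"tz":0.22,"wx":0,"wy":0,"wz":0}]'
```

```text
time: 15.08
position: [0.5945, 0.0827, 0.2107]
tcp_rot: [-3.141, -0.0, 2.308]
contact_force: [1.2, 1.8, 4.6]
opening: -0.0
grasp_force: 1.8
time: 16.08
position: [0.5943, 0.0752, 0.2434]
tcp_rot: [-3.141, -0.0, 2.308]
contact_force: [-0.7, -3.1, 2.0]
opening: 0.0003
grasp_force: 1.3
```

```bash
python3 -m handwheel '[{"tx":0,"ty":-0.005,"tz":0.02,"wx":0,"wy":0,"wz":0},{"tx":0,"ty":-0.01,"tz":0.04,"wx":0,"wy":0,"wz":0},{"tx":0,"ty":-0.01,"tz":0.06,"wx":0,"wy":0,"wz":0},{"tx":0,"ty":-0.01,"tz":0.08,"wx":0,"wy":0,"wz":0},{"tx":0,"ty":-0.01,"tz":0.1,"wx":0,"wy":0,"wz":0},{"tx":0,"ty":-0.01,"tz":0.2,"wx":0,"wy":0,"wz":0},{"tx":0,"ty":-0.01,"tz":0.4,"wx":0,"wy":0,"wz":0}]'; python3 -m handwheel '[{"tx":-0.3,"ty":0,"tz":0,"wx":0,"wy":0,"wz":0},{"tx":-0.6,"ty":0,"tz":0,"wx":0,"wy":0,"wz":0},{"tx":-0.9,"ty":0,"tz":0,"wx":0,"wy":0,"wz":0},{"tx":-0.9,"ty":0,"tz":0,"wx":0,"wy":0,"wz":0}]'
python3 - <<'E'
from h import *
a=vision.capture('top')[155:255,250:360,::-1];b=vision.capture('scene')[140:260,260:370,::-1]
r=lambda i:cv2.resize(i,None,fx=3.6,fy=3.6,interpolation=cv2.INTER_CUBIC)
a,b=r(a),r(b);a=cv2.copyMakeBorder(a,0,b.shape[0]-a.shape[0],0,0,0)
cv2.imwrite('pics/end.png',np.hstack([a,b]))
E
```

```text
time: 16.95
position: [0.5942, 0.0739, 0.3039]
tcp_rot: [-3.14, -0.001, 2.308]
contact_force: [0.3, -0.3, -0.1]
opening: -0.0
grasp_force: 0.0
time: 17.45
position: [0.4578, 0.074, 0.3048]
tcp_rot: [3.141, 0.001, 2.308]
contact_force: [0.8, 0.2, 0.9]
opening: -0.0003
grasp_force: 0.0
```

View pics/end.png

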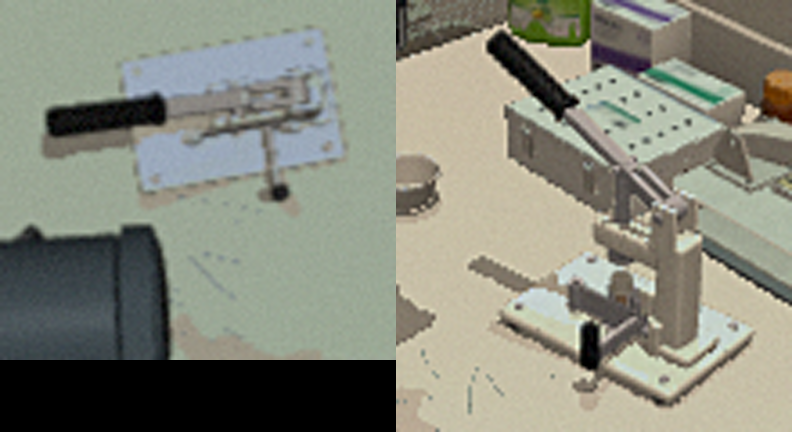

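The lever is back at rest with its grip end at (490,40), as before. The gate post is unchanged at (590,345), the cap sits lower, and the robot is clear. I hand in.

```bash
python3 -c "
from workcell import ctrl
print(ctrl.sign_off())"
```

```text
the job is handed in; nothing more can be done
None
```

I handed the job in at about 17.5 s: the gate is shut, the lever was held on its firm stop at about 28 N for over 1 s and eased back to rest, and the cap looks home in the last picture; no verdict came back.

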